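# Find the loose anchor bolt of the saw rail and hold its keeper cap open

### The arm

A 6-joint arm with a two-finger parallel gripper is mounted at the origin on the work surface. World frame = base frame: x ahead of the robot, y to its left, z up, the work surface at z = 0. Lengths are in m, angles in rad, forces in N, time in s.
With the tool pointing down it reaches from about 0.35 to 0.975 m from the base axis. Payload 4.9 kg.
Tool frame: the origin (TCP) lies on the centre line of the jaws, within the pads' length; the fingertips stand 11 mm ahead of it and the grasp point (between the pads) lies 8 mm behind it; z points along the fingers, x is the direction in which the jaws open and shut, and the axes are right-handed (so a half turn about z gives the same grasp; the last joint's range is limited). The gripper opens to 85 mm and grips with 20 to 120 N. Pads are 22 mm wide; open, the fingers measure 114 mm over their backs; the gripper's body (76 mm by 85 mm) begins 54 mm behind the grasp point. The pads swing forward as they close: fully open they stand 13 mm farther back than shut.
Start: joints at [-1.465, 0.053, 1.613, -0, 1.476, -0.119], TCP at [0.139, -0.609, 0.242] pointing down, gripper open.
Joint ranges: [-3.01, 3.01], [-1.01, 2.22], [0.06, 2.58], [-1.02, 4.17], [0.09, 2.62], [-3.14, 3.14]. Speed limits (rad/s): [2.57, 2.57, 3.14, 3.14, 3.14, 3.14].

### API

Orientations are given as a rotation vector (axis times angle).
In Python, from cell import arm gives the robot as it stands. The module is installed in compiled form; this text tells all that it offers.
- The arm moves only by the shell command python3 -m crank 'ROWS'. ROWS is JSON, a list of rows, each a list of 7 numbers: the closure, from 0 (fully open) to 1 (shut), then the shift along the tool's x, y, z in mm, then the turn, a rotation vector about the tool's x, y, z in rad. In form: [[jaw, dx, dy, dz, wx, wy, wz], ...]. A call has 1 to 20 rows; each row shifts and turns the commanded pose from where the row before left it, along the tool's axes as they then stand; what a row does not reach is not made up. A row lasts 1/10 s, in which the tool goes at most 50 mm and 8.59 degrees, less where a joint would pass 70% of its speed; a pose out of reach is approached as far as the arm can. A call with a gripper value outside its range is refused whole. The fingers move at their own pace and stop on an object; the grip force is fixed at half the most. Time passes only in rows, so rows that do not move let the fingers close. It gives the time, the measured TCP pose, the force and the opening at its end, in the units of the state.
- arm.sense(): the state, without advancing time (a new reading comes with each control period).
- arm.camera(name): name is "side" or "top" or "wrist"; returns a dict with "img" (480x640x3 uint8, red, green, blue), "z_map" (480x640 float32, m along the optical axis (not along the pixel's ray), 0 where there is no reading), "fx", "fy", "cx", "cy" (pixels), "k1" (the pictures are not rectified: a ray, as slopes to the right and down, at radius r is drawn at 1 + k1 r^2 times it, then the intrinsics apply), "view" (4x4, takes a point from world to camera coordinates); the wrist camera has in their place "mount" (4x4, takes a point from camera to tool coordinates, whose origin is the TCP and whose axes are the tool frame's). Camera axes: x right, y up, looking along -z (the intrinsics and any distortion apply to the point x, -y, -z); pixel columns grow to the right and rows downward; lengths in m; the calibration is good to about 2 mm. A picture is of the moment at which its call begins: read the wrist's pose just before it.
- arm.job_done(): hands the job in, once; it reports no verdict.
Trained networks look in a picture, given as the dict that the camera call returned (one of the last four; its "shot" number tells which), for a name from the list of things; names that differ only in an ending like _2 or _b are one class to them, and where a whole thing is asked for, a point or a joint stands for the part that bears it (a point fixed in the world has none). Each returns a list of dicts, best first, with "score" (0 to 1); they miss things now and then, are a little off and sometimes report something else, mostly with a low value. They report only what shows in the picture. A call takes as long as a camera call.
- arm.look_for(picture, name): "uv" ([column, row] in pixels, amid what is visible of it).
- arm.cut_out(picture, name): "region" (480x640 bool, what is visible of it) and "uv" ([column, row] in pixels, amid what is visible of it).
The state is a dict: "time": time; "q": joint angles; "dq": joint speeds; "joint_efforts": joint torques, N m; "ee_pos": TCP position; "eef_rot": TCP orientation; "wrist_force": force on the tool from outside, world axes, zero at the start; "moment": the same for the moment, N m; "gripper_width": finger opening in m.
Only numpy, scipy, OpenCV 4.12 (cv2) and the standard library are available. Lean on these libraries where they do the work, as an engineer would, in place of code of your own. Each camera call takes 0.05 s, during which the arm holds its last target.

### The job

One of the three anchor bolts that hold the saw's guide rail down has come loose: tap the bolts from above, one after another, until one gives and sinks. Then lift the hinged yellow keeper cap of that loose bolt at least 50 degrees and finish while still holding it open in the fingers, so that a mate can get a spanner on the nut. Keep the caps of the tight bolts shut, do not lift any cap before its bolt has sunk, and leave the tools and the stone offcut on the bench where they lie.

Things in the scene. Friction and masses are not known exactly. Their poses are not given: they have to be found in the camera images.
- rail: Saw guide rail, fixed on the bench: concrete plinth 1040 mm long (y), from 45 mm before to 120 mm behind the bolt row, grey foot plate, top at 42 mm; steel rail 88 mm behind the bolts, top at 106 mm. A grinder 230 mm high is parked on it, 100 mm or more left of the left bolt. Origin: bench surface under the middle bolt; x points from the bolts to the rail (away from the robot), y left, z up.
- bolttop_left (a point): Centre of the flat top of the left (+y of the rail) anchor bolt: an upright steel stud, 20 mm thick, top 95 mm above the bench, 20 mm clear of its hexagon nut (35 mm over corners, on a rubber buffer). The 3 bolts stand in a row 130 mm apart and look alike. Pushed down, a tight one does not give (1 mm at most); the loose one (any of the 3) slides down 7 mm at about 4 to 6 N and stays down.
- bolttop_mid (a point): Centre of the flat top of the middle anchor bolt: an upright steel stud, 20 mm thick, top 95 mm above the bench, 20 mm clear of its hexagon nut (35 mm over corners, on a rubber buffer). The 3 bolts stand in a row 130 mm apart and look alike. Pushed down, a tight one does not give (1 mm at most); the loose one (any of the 3) slides down 7 mm at about 4 to 6 N and stays down.
- bolttop_right (a point): Centre of the flat top of the right (-y of the rail) anchor bolt: an upright steel stud, 20 mm thick, top 95 mm above the bench, 20 mm clear of its hexagon nut (35 mm over corners, on a rubber buffer). The 3 bolts stand in a row 130 mm apart and look alike. Pushed down, a tight one does not give (1 mm at most); the loose one (any of the 3) slides down 7 mm at about 4 to 6 N and stays down.
- bolt_left (a joint): How far the left (+y of the rail) bolt has sunk, in m: 0 as it stands at the start, 0.007 fully sunk (only the loose bolt can).
- bolt_mid (a joint): How far the middle bolt has sunk, in m: 0 as it stands at the start, 0.007 fully sunk (only the loose bolt can).
- bolt_right (a joint): How far the right (-y of the rail) bolt has sunk, in m: 0 as it stands at the start, 0.007 fully sunk (only the loose bolt can).
- keeper_left: Hinged yellow keeper cap of the left (+y of the rail) bolt: a 5 mm plate 64 mm wide, lying around the nut 64 mm above the bench when shut, with a 40 x 44 mm window, with a 26 mm wide tongue reaching 52 mm out of it over the plinth's front (robot side) edge. Origin: on its hinge line; shut, its axes are the rail's and it reaches to its own -x.
- tongue_left (a point): Centre of the rolled end of the left (+y of the rail) cap's tongue: a roll 14 mm thick and 26 mm long along the hinge (y), 117 mm from the hinge line, 65 mm above the bench when shut, 32 mm out from the plinth, free all round. Pinched from above across its 26 mm (fingers closing along the rail's y) it can turn between the fingers.
- hinge_left (a point): Middle of the hinge of the left (+y of the rail) cap, 40 mm behind the bolt's axis, 64 mm above the bench; the hinge line runs along the rail's y.
- cap_left (a joint): Opening angle of the left (+y of the rail) cap in rad: 0 shut (lying flat), growing as the tongue is lifted up and back over the bolt, stop at 1.25. A light spring and its weight (110 to 200 g) shut it when let go (about 1 to 2 N at the tongue).
- keeper_mid: Hinged yellow keeper cap of the middle bolt: a 5 mm plate 64 mm wide, lying around the nut 64 mm above the bench when shut, with a 40 x 44 mm window, with a 26 mm wide tongue reaching 52 mm out of it over the plinth's front (robot side) edge. Origin: on its hinge line; shut, its axes are the rail's and it reaches to its own -x.
- tongue_mid (a point): Centre of the rolled end of the middle cap's tongue: a roll 14 mm thick and 26 mm long along the hinge (y), 117 mm from the hinge line, 65 mm above the bench when shut, 32 mm out from the plinth, free all round. Pinched from above across its 26 mm (fingers closing along the rail's y) it can turn between the fingers.
- hinge_mid (a point): Middle of the hinge of the middle cap, 40 mm behind the bolt's axis, 64 mm above the bench; the hinge line runs along the rail's y.
- cap_mid (a joint): Opening angle of the middle cap in rad: 0 shut (lying flat), growing as the tongue is lifted up and back over the bolt, stop at 1.25. A light spring and its weight (110 to 200 g) shut it when let go (about 1 to 2 N at the tongue).
- keeper_right: Hinged yellow keeper cap of the right (-y of the rail) bolt: a 5 mm plate 64 mm wide, lying around the nut 64 mm above the bench when shut, with a 40 x 44 mm window, with a 26 mm wide tongue reaching 52 mm out of it over the plinth's front (robot side) edge. Origin: on its hinge line; shut, its axes are the rail's and it reaches to its own -x.
- tongue_right (a point): Centre of the rolled end of the right (-y of the rail) cap's tongue: a roll 14 mm thick and 26 mm long along the hinge (y), 117 mm from the hinge line, 65 mm above the bench when shut, 32 mm out from the plinth, free all round. Pinched from above across its 26 mm (fingers closing along the rail's y) it can turn between the fingers.
- hinge_right (a point): Middle of the hinge of the right (-y of the rail) cap, 40 mm behind the bolt's axis, 64 mm above the bench; the hinge line runs along the rail's y.
- cap_right (a joint): Opening angle of the right (-y of the rail) cap in rad: 0 shut (lying flat), growing as the tongue is lifted up and back over the bolt, stop at 1.25. A light spring and its weight (110 to 200 g) shut it when let go (about 1 to 2 N at the tongue).
- spanner: Steel combination spanner, 300 mm long, 12 mm thick, lying loose on the bench in front of the rail; origin under its middle. To be left alone.
- hammer: Hammer with a wooden handle, 220 mm long, 26 mm high, lying loose on the bench in front of the rail; origin under its middle. To be left alone.
- offcut: Black granite offcut, 45 x 75 x 30 mm, lying loose on the bench in front of the rail; origin under its centre. To be left alone.

How it is judged:
On the way, in this order (a step that is already met when the one before it is completed fails the run):
1. the loose bolt has been tapped and has sunk (value of joint any of bolt_left, bolt_mid, bolt_right above 0.004 m), for 0.1 s.
2. the cap of the loose bolt is held lifted open by the fingers (((value of joint bolt_left above 0.004 m and value of joint cap_left above 0.8 rad and velocity of joint cap_left between -0.15 and 0.15 rad/s and contact force between the fingers and keeper_left above 0.4 N) or (value of joint bolt_mid above 0.004 m and value of joint cap_mid above 0.8 rad and velocity of joint cap_mid between -0.15 and 0.15 rad/s and contact force between the fingers and keeper_mid above 0.4 N) or (value of joint bolt_right above 0.004 m and value of joint cap_right above 0.8 rad and velocity of joint cap_right between -0.15 and 0.15 rad/s and contact force between the fingers and keeper_right above 0.4 N))), for 0.2 s.
At the end, for the whole second after the job is handed in: The loose bolt is down by more than 4 mm, its own keeper cap stands still (slower than 0.15 rad/s) at more than 0.8 rad (46 degrees), held there by the fingers (contact force over 0.4 N); the other two caps are shut (below 0.15 rad) and spanner, hammer and offcut are within 30 mm of where they lay (((value of joint bolt_left above 0.004 m and value of joint cap_left above 0.8 rad and velocity of joint cap_left between -0.15 and 0.15 rad/s and contact force between the fingers and keeper_left above 0.4 N) or (value of joint bolt_mid above 0.004 m and value of joint cap_mid above 0.8 rad and velocity of joint cap_mid between -0.15 and 0.15 rad/s and contact force between the fingers and keeper_mid above 0.4 N) or (value of joint bolt_right above 0.004 m and value of joint cap_right above 0.8 rad and velocity of joint cap_right between -0.15 and 0.15 rad/s and contact force between the fingers and keeper_right above 0.4 N)) and (value of joint bolt_left above 0.004 m or value of joint cap_left below 0.15 rad) and (value of joint bolt_mid above 0.004 m or value of joint cap_mid below 0.15 rad) and (value of joint bolt_right above 0.004 m or value of joint cap_right below 0.15 rad) and distance of each of spanner, hammer, offcut from where it was at the start of the episode below 0.03 m); the arm keeps its last pose, push and grip.
It fails at once if a cap is lifted (over 0.3 rad) whose bolt has not been tapped down: a tight bolt's cap, or the loose one's too early ((value of joint cap_left above 0.3 rad and value of joint bolt_left below 0.003 m) or (value of joint cap_mid above 0.3 rad and value of joint bolt_mid below 0.003 m) or (value of joint cap_right above 0.3 rad and value of joint bolt_right below 0.003 m)).
It fails at once if the spanner, hammer or offcut is shifted by more than 30 mm (distance of any of spanner, hammer, offcut from where it was at the start of the episode above 0.03 m).
It also fails if it takes over 51 s, if anything falls off the work surface, if the arm or the gripper's body presses on something with over 40 N, if the wrist force passes 120 N, or if a joint passes its speed limit or range.

## Working session

There is one attempt and no reset: what is moved stays moved. The work goes in short steps, Python scripts to look and compute and a shell command to move; the robot and the scene stay as the last step left them, time stands still between calls to the robot, and variables do not carry over. Pictures are saved under pics/ and viewed, and the job is handed in when it is done.

```bash
mkdir -p pics; cat > h.py <<'E'
import numpy as np,cv2
from cell import arm
from scipy.spatial.transform import Rotation as R
def pose():
    s=arm.sense();T=np.eye(4);T[:3,:3]=R.from_rotvec(s['eef_rot']).as_matrix();T[:3,3]=s['ee_pos'];return T,s
def snap(name,fn):
    T,s=pose();c=arm.camera(name)
    cv2.imwrite('pics/'+fn,c['img'][:,:,::-1]);
    c['c2w']=T@c['mount'] if 'mount' in c else np.linalg.inv(c['view'])
    return c
def rays(c,uv):
    uv=np.atleast_2d(uv).astype(float)
    d=np.stack([(uv[:,0]-c['cx'])/c['fx'],(uv[:,1]-c['cy'])/c['fy']],1)
    u=d.copy()
    for _ in range(20): u=d/(1+c['k1']*(u**2).sum(1,keepdims=True))
    return np.c_[u[:,0],-u[:,1],-np.ones(len(u))]
def p3(c,uv,z=None):
    uv=np.atleast_2d(uv);r=rays(c,uv)
    if z is None:
        z=c['z_map'][uv[:,1].round().astype(int),uv[:,0].round().astype(int)]
        p=r*z[:,None];return p@c['c2w'][:3,:3].T+c['c2w'][:3,3]
    d=r@c['c2w'][:3,:3].T;o=c['c2w'][:3,3]
    return o+d*((z-o[2])/d[:,2])[:,None]
E
python3 - <<'E'
from h import *
np.set_printoptions(precision=4,suppress=True)
print({k:np.round(v,3) for k,v in arm.sense().items()})
for n in['top','side','wrist']:
    c=snap(n,n+'0.png');print(n,c['fx'],c['k1'],c['c2w'])
    for t in['bolttop_left','bolttop_mid','bolttop_right','tongue_left','tongue_mid','tongue_right','hinge_mid','spanner','hammer','offcut']:
        for d in arm.look_for(c,t)[:3]:
            print(t,d['score'],np.round(d['uv'],1),p3(c,d['uv']))
E
```

```text
{'time': np.float64(0.0), 'q': array([-1.465,  0.053,  1.614, -0.   ,  1.476, -0.119]), 'dq': array([ 0.   ,  0.001, -0.001, -0.001,  0.001,  0.001]), 'joint_efforts': array([  0.   , -39.368, -37.017,  -0.   ,   0.007,  -0.   ]), 'ee_pos': array([ 0.139, -0.609,  0.241]), 'eef_rot': array([-2.456,  1.957,  0.002]), 'wrist_force': array([0.003, 1.098, 0.155]), 'moment': array([0.023, 0.034, 0.029]), 'gripper_width': np.float64(0.085)}
top 522.7518731653287 -0.06683210934952237 [[ 0.0184  0.9974 -0.0701  0.4482]
 [-0.9998  0.0186  0.0015 -0.0142]
 [ 0.0028  0.07    0.9975  1.071 ]
 [ 0.      0.      0.      1.    ]]
bolttop_left 0.72 [351.7 191.5] [[ 0.6152 -0.0624  0.0428]]
bolttop_left 0.51 [265.8 198.6] [[0.5904 0.1017 0.0937]]
bolttop_right 0.67 [398.8 209.2] [[ 0.5751 -0.1495  0.0927]]
bolttop_right 0.31 [260.4 206.3] [[0.5824 0.1183 0.0413]]
tongue_left 0.86 [267.2 207.5] [[0.5773 0.102  0.0641]]
tongue_mid 0.72 [333.4 214.6] [[ 0.5658 -0.0266  0.0648]]
tongue_mid 0.72 [398.6 218.6] [[ 0.5615 -0.1545  0.055 ]]
tongue_right 0.88 [397.8 220.5] [[ 0.5564 -0.1513  0.067 ]]
tongue_ri
[... 835 characters left out ...]
446  0.0746]]
tongue_left 0.96 [265.8 292.7] [[0.576  0.1124 0.0655]]
tongue_mid 0.62 [292.3 245.4] [[ 0.5717 -0.0243  0.0607]]
tongue_right 0.93 [320.6 208.6] [[ 0.5486 -0.1452  0.066 ]]
tongue_right 0.42 [232.5 303.9] [[0.6331 0.1385 0.0434]]
hinge_mid 0.62 [232.9 304.8] [[0.6321 0.1393 0.0421]]
hinge_mid 0.18 [318.7 206.8] [[ 0.5554 -0.1536  0.0628]]
hammer 0.59 [308.6 424.4] [[0.4326 0.3096 0.013 ]]
hammer 0.22 [306.3 198.6] [[ 0.5818 -0.1487  0.0829]]
offcut 0.95 [367.9 269.1] [[ 0.4168 -0.0339  0.0301]]
wrist 356.4724579978173 -0.03868816815461249 [[ 0.2244  0.9213  0.3177  0.2207]
 [-0.9745  0.2119  0.0736 -0.5904]
 [ 0.0005 -0.3261  0.9453  0.3741]
 [ 0.      0.      0.      1.    ]]
```

```bash
python3 - <<'E'
import cv2
a=cv2.imread('pics/top0.png')[150:260,220:440];cv2.imwrite('pics/topz.png',cv2.resize(a,None,fx=3.6,fy=3.6,interpolation=cv2.INTER_CUBIC))
a=cv2.imread('pics/side0.png')[150:350,180:400];cv2.imwrite('pics/sidez.png',cv2.resize(a,None,fx=2.9,fy=2.9,interpolation=cv2.INTER_CUBIC))
E
```

```text
(no output)
```

View pics/top0.png

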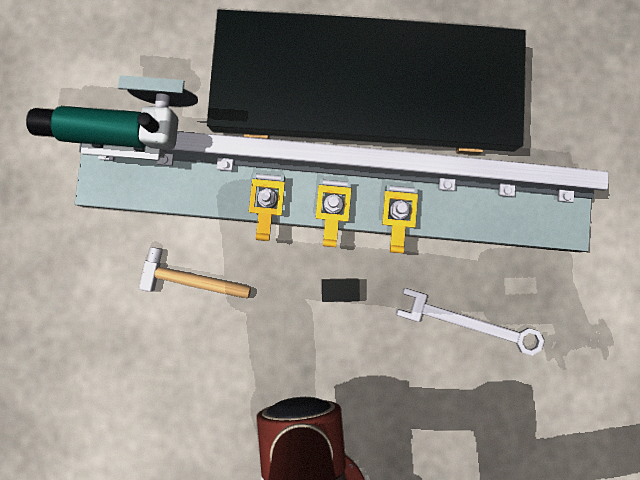

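```bash
ls pics
```

```text
side0.png
sidez.png
top0.png
topz.png
wrist0.png
```

View pics/topz.png

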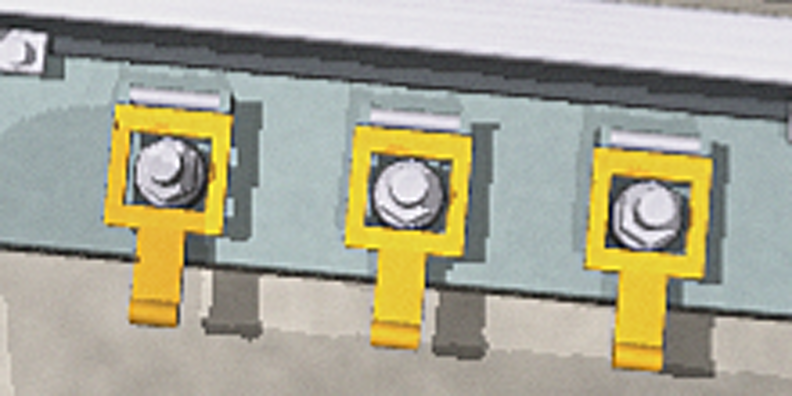

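View pics/side0.png

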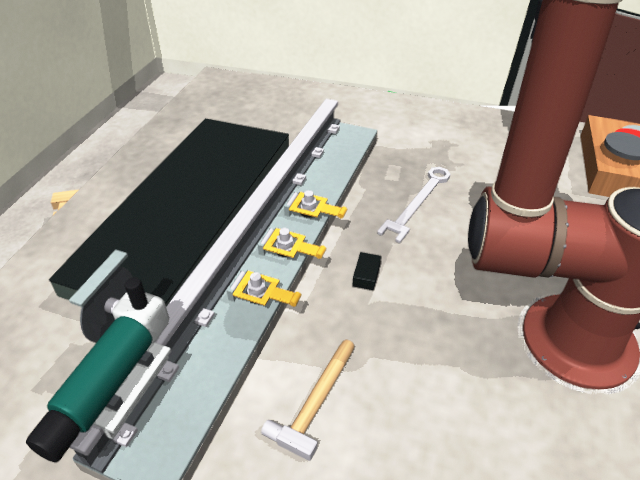

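The top view shows the three bolts at about px (266,194), (334,201), (402,208). The caps' tongues point at the robot, and the grinder is well to the left. Next I'll work out the positions and the rail frame.

```bash
python3 - <<'E'
from h import *
np.set_printoptions(precision=4,suppress=True)
out={}
for n in['top','side']:
    c=snap(n,n+'1.png')
    # 3D point map, select points 0.088..0.102 height around row
    v,u=np.mgrid[0:480,0:640];uv=np.c_[u.ravel(),v.ravel()]
    P=p3(c,uv); m=(c['z_map'].ravel()>0)
    np.save(n+'P.npy',P)
    for i,(x,y) in enumerate([(.592,.1025),(.580,-.027),(.573,-.15)]):
        k=m&(abs(P[:,0]-x)<.03)&(abs(P[:,1]-y)<.03)&(P[:,2]>.088)&(P[:,2]<.105)
        print(n,i,k.sum(),P[k].mean(0),(P[k].min(0)+P[k].max(0))/2, P[k].std(0))
    # yellow
    hsv=cv2.cvtColor(c['img'],cv2.COLOR_RGB2HSV);yl=((hsv[...,0]>18)&(hsv[...,0]<32)&(hsv[...,1]>150)).ravel()&m
    for i,(x,y) in enumerate([(.592,.1025),(.580,-.027),(.573,-.15)]):
        k=yl&(abs(P[:,0]-x)<.12)&(abs(P[:,1]-y)<.05)&(P[:,2]>.05)&(P[:,2]<.08)
        Q=P[k]; j=Q[:,0]<Q[:,0].min()+.012
        print(' yellow',k.sum(),Q.min(0),Q.max(0),'roll',Q[j].mean(0),j.sum())
c=snap('top','top2.png')
px=np.array([(166,160),(409,182),(655,208)])/3.6-.5+[220,150]
print(p3(c,px,.095))
px=np.array([(155,313),(395,335),(638,357)])/3.6-.5+[220,150]
print('roll',p3(c,px,.070))
for t in['hammer','offcut','spanner']:
    d=arm.cut_out(c,t)[0]['region'].ravel();P=np.load('topP.npy')[d];print(t,P.min(0),P.max(0))
T,s=pose();print(T)
E
```

```text
top 0 92 [0.5973 0.1038 0.0942] [0.5973 0.1037 0.0931] [0.0051 0.0051 0.0019]
top 1 90 [ 0.5879 -0.0255  0.0944] [ 0.5881 -0.0251  0.0939] [0.0052 0.005  0.002 ]
top 2 92 [ 0.5787 -0.155   0.0945] [ 0.579  -0.1554  0.0938] [0.0051 0.0052 0.0021]
 yellow 954 [0.5137 0.0704 0.0592] [0.6327 0.1376 0.0748] roll [0.52   0.1092 0.0699] 73
 yellow 981 [ 0.5045 -0.0582  0.0602] [0.6232 0.0072 0.0746] roll [ 0.5107 -0.0193  0.0702] 82
 yellow 990 [ 0.4954 -0.1887  0.0602] [ 0.614  -0.1222  0.0759] roll [ 0.5015 -0.1494  0.0699] 88
side 0 91 [0.5967 0.1062 0.0932] [0.5967 0.1054 0.0923] [0.0051 0.0057 0.0018]
side 1 79 [ 0.5871 -0.0235  0.0928] [ 0.5879 -0.0249  0.0922] [0.0052 0.0058 0.0021]
side 2 58 [ 0.5783 -0.1526  0.0931] [ 0.5791 -0.1537  0.0927] [0.0056 0.0054 0.0022]
 yellow 858 [0.5142 0.0712 0.0542] [0.6348 0.14   0.0728] roll [0.5196 0.1127 0.0689] 84
 yellow 669 [ 0.5053 -0.0592  0.0506] [0.6248 0.0094 0.0735] roll [ 0.511  -0.0163  0.0687] 70
 yellow 536 [ 0.4957 -0.1877  0.0554] [ 0.6151 -0.1197  0.0732] roll [ 0.5016 -0.1458  0.0682] 55
[[ 0.599   0.1022  0.095 ]
 [ 0.5898 -0.0252  0.095 ]
 [ 0.5786 -0.1542  0.095 ]]
roll [[ 0.5204  0.1088  0.07  ]
 [ 0.5111 -0.0195  0.07  ]
 [ 0.5017 -0.1493  0.07  ]]
hammer [ 0.4015 -0.0142 -0.0043] [0.4996 0.3597 1.071 ]
offcut [ 0.4482 -0.5774 -0.004 ] [0.7374 0.4958 1.071 ]
spanner [ 0.2954 -0.4584 -0.0039] [ 0.4482 -0.0142  1.071 ]
[[ 0.2229 -0.9748  0.      0.1393]
 [-0.9748 -0.2229 -0.     -0.6093]
 [ 0.     -0.     -1.      0.2423]
 [ 0.      0.      0.      1.    ]]
```

```bash
python3 -m crank '[[1,0,0,0,0,0,0.147],[1,0,0,0,0,0,0.148],[1,-32.3,-27.1,0,0,0,0],[1,-32.3,-27.1,0,0,0,0],[1,-32.3,-27.1,0,0,0,0],[1,-32.3,-27.1,0,0,0,0],[1,-32.3,-27.1,0,0,0,0],[1,-32.3,-27.1,0,0,0,0],[1,-32.3,-27.1,0,0,0,0],[1,-32.3,-27.1,0,0,0,0],[1,-32.3,-27.1,0,0,0,0],[1,-32.3,-27.1,10,0,0,0],[1,-32.3,-27.1,20,0,0,0],[1,-32.3,-27.1,20,0,0,0],[1,-32.3,-27.1,20,0,0,0],[1,-32.3,-27.1,20,0,0,0],[1,-32.3,-27.1,10,0,0,0],[1,0,0,0,0,0,0],[1,0,0,0,0,0,0]]'
python3 - <<'E'
from h import *
np.set_printoptions(precision=4,suppress=True)
T,s=pose();print(T,s['wrist_force'],s['gripper_width'],s['time'])
for n,xy in dict(L=(.597,.105),M=(.5878,-.0248),R=(.579,-.154)).items(): print(n,T[:3,:3].T@(np.r_[xy,.106]-T[:3,3])*1000)
snap('side','side3.png');snap('wrist','wrist3.png')
E
```

```text
time: 3.85
ee_pos: [0.5789, -0.1537, 0.1418]
eef_rot: [2.144, -2.295, -0.001]
wrist_force: [-0.5, 0.0, -0.2]
gripper_width: -0.0
[[-0.0682 -0.9977 -0.0011  0.5789]
 [-0.9977  0.0682 -0.     -0.1537]
 [ 0.0001  0.0011 -1.      0.1418]
 [ 0.      0.      0.      1.    ]] [-0.4575  0.0243 -0.1779] -1.1147621503876648e-05 3.85
L [-259.3801   -0.4093   35.7952]
M [-129.2549   -0.0861   35.8088]
R [ 0.2445 -0.1209 35.822 ]
```

View pics/side3.png

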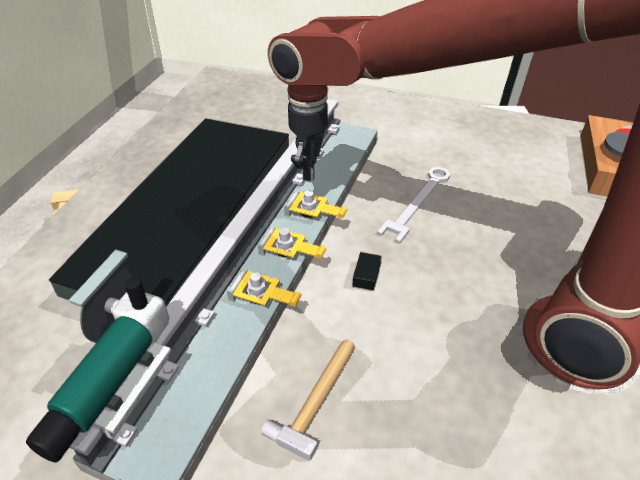

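View pics/wrist3.png

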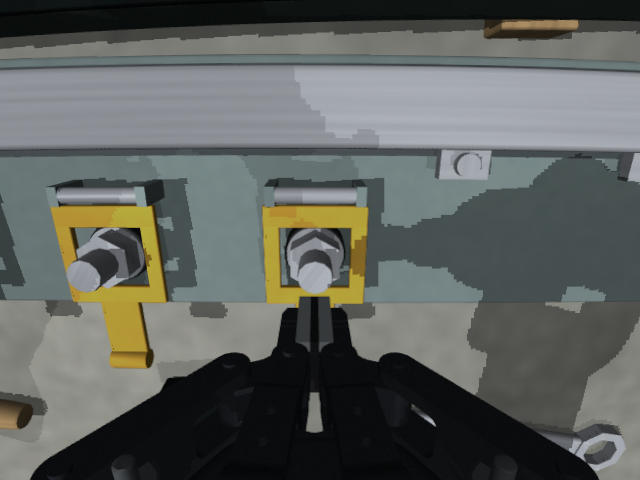

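The closed fingers hover over the right bolt: it is at px (316,270) in the wrist view, and the fingers are centred on column 316. I'll lower onto it.

```bash
python3 -m crank '[[1,0,0,10,0,0,0],[1,0,0,10,0,0,0],[1,0,0,8,0,0,0],[1,0,0,4,0,0,0],[1,0,0,2,0,0,0],[1,0,0,1,0,0,0],[1,0,0,0,0,0,0]]'
```

```text
time: 4.65
ee_pos: [0.5789, -0.1545, 0.1074]
eef_rot: [-2.142, 2.298, -0.0]
wrist_force: [1.9, 0.0, -0.4]
gripper_width: 0.0
```

```bash
python3 -m crank '[[1,0,0,1,0,0,0],[1,0,0,1,0,0,0],[1,0,0,0,0,0,0]]'; python3 -m crank '[[1,0,0,1,0,0,0],[1,0,0,0,0,0,0]]'
```

```text
time: 4.95
ee_pos: [0.5792, -0.1546, 0.106]
eef_rot: [-2.142, 2.298, -0.001]
wrist_force: [-0.8, 0.0, 2.7]
gripper_width: 0.0001
time: 5.15
ee_pos: [0.5792, -0.1546, 0.106]
eef_rot: [-2.142, 2.298, -0.001]
wrist_force: [-2.4, 1.5, 8.5]
gripper_width: -0.0001
```

```bash
python3 -m crank '[[1,0,0,1,0,0,0],[1,0,0,0,0,0,0]]'; python3 -m crank '[[1,0,0,1,0,0,0],[1,0,0,0,0,0,0]]'
```

```text
time: 5.35
ee_pos: [0.5793, -0.1546, 0.106]
eef_rot: [-2.142, 2.298, -0.001]
wrist_force: [-5.8, 2.1, 11.5]
gripper_width: 0.0003
time: 5.55
ee_pos: [0.5793, -0.1546, 0.1059]
eef_rot: [2.142, -2.298, 0.001]
wrist_force: [-7.4, 2.7, 15.5]
gripper_width: 0.0002
```

The right bolt is tight: 15 N and no movement. Next is the middle bolt.

```bash
python3 -m crank '[[1,0,0,-15,0,0,0],[1,0,0,-15,0,0,0],[1,-26,0,0,0,0,0],[1,-26,0,0,0,0,0],[1,-26,0,0,0,0,0],[1,-26,0,0,0,0,0],[1,-26,0,0,0,0,0],[1,0,0,8,0,0,0],[1,0,0,8,0,0,0],[1,0,0,6,0,0,0],[1,0,0,3,0,0,0],[1,0,0,2,0,0,0],[1,0,0,0,0,0,0]]'; python3 -m crank '[[1,0,0,1,0,0,0],[1,0,0,1,0,0,0],[1,0,0,0,0,0,0]]'
```

```text
time: 6.85
ee_pos: [0.5876, -0.0256, 0.106]
eef_rot: [2.14, -2.298, -0.002]
wrist_force: [-3.6, 0.8, 5.5]
gripper_width: -0.0002
time: 7.15
ee_pos: [0.5876, -0.0256, 0.106]
eef_rot: [2.14, -2.298, -0.002]
wrist_force: [-10.6, 0.9, 13.7]
gripper_width: 0.0002
```

```bash
python3 -m crank '[[1,0,0,1,0,0,0],[1,0,0,0,0,0,0]]'; python3 -m crank '[[1,0,0,1,0,0,0],[1,0,0,0,0,0,0]]'
```

```text
time: 7.35
ee_pos: [0.5877, -0.0256, 0.1059]
eef_rot: [2.14, -2.298, -0.002]
wrist_force: [-12.7, 1.3, 18.1]
gripper_width: 0.0003
time: 7.55
ee_pos: [0.5877, -0.0256, 0.1059]
eef_rot: [2.14, -2.297, -0.002]
wrist_force: [-14.4, 1.3, 23.5]
gripper_width: 0.0003
```

The middle one is tight too (23 N). Now the left.

```bash
python3 -m crank '[[1,0,0,-15,0,0,0],[1,0,0,-15,0,0,0],[1,-26,0,0,0,0,0],[1,-26,0,0,0,0,0],[1,-26,0,0,0,0,0],[1,-26,0,0,0,0,0],[1,-26,0,0,0,0,0],[1,0,0,8,0,0,0],[1,0,0,8,0,0,0],[1,0,0,6,0,0,0],[1,0,0,3,0,0,0],[1,0,0,2,0,0,0],[1,0,0,0,0,0,0]]'; python3 -m crank '[[1,0,0,1,0,0,0],[1,0,0,1,0,0,0],[1,0,0,0,0,0,0]]'
```

```text
time: 8.85
ee_pos: [0.5971, 0.1043, 0.1041]
eef_rot: [-2.141, 2.299, -0.0]
wrist_force: [1.1, -0.1, -0.9]
gripper_width: -0.0002
time: 9.15
ee_pos: [0.5975, 0.1046, 0.1029]
eef_rot: [-2.142, 2.298, -0.002]
wrist_force: [-1.7, -2.8, 3.8]
gripper_width: -0.0002
```

```bash
python3 -m crank '[[1,0,0,2,0,0,0],[1,0,0,1,0,0,0],[1,0,0,0,0,0,0]]'
```

```text
time: 9.45
ee_pos: [0.5975, 0.1047, 0.0994]
eef_rot: [-2.142, 2.298, -0.002]
wrist_force: [0.6, -2.4, 3.2]
gripper_width: -0.0002
```

Left is giving way. I'll push it to the bottom.

```bash
python3 -m crank '[[1,0,0,1,0,0,0],[1,0,0,1,0,0,0],[1,0,0,1,0,0,0],[1,0,0,0,0,0,0]]'
```

```text
time: 9.85
ee_pos: [0.5976, 0.1048, 0.099]
eef_rot: [2.142, -2.298, 0.001]
wrist_force: [-6.7, -3.3, 15.9]
gripper_width: 0.0002
```

```bash
python3 - <<'E'
from h import *
snap('wrist','wrist4.png')
E
```

```text
(no output)
```

The bolt sank 7 mm, with TCP z going from 0.106 to 0.099. Next I'll retract, open, and move over the left tongue.

```bash
python3 -m crank '[[1,0,0,-20,0,0,0],[1,0,0,-30,0,0,0],[0.3,0,25,0,0,0,0],[0.3,0,26,0,0,0,0],[0.3,0,26.5,0,0,0,0],[0.3,0,0,0,0,0,0],[0.3,0,0,0,0,0,0]]'
python3 - <<'E'
from h import *
np.set_printoptions(precision=4,suppress=True)
T,s=pose();print(T,s['gripper_width'])
c=snap('wrist','wrist5.png')
for t in['tongue_left','keeper_left','bolttop_left']:
    for d in arm.look_for(c,t)[:3]: print(t,d['score'],d['uv'],p3(c,d['uv']))
v,u=np.mgrid[0:480,0:640];P=p3(c,np.c_[u.ravel(),v.ravel()]);m=c['z_map'].ravel()>0
hsv=cv2.cvtColor(c['img'],cv2.COLOR_RGB2HSV);yl=((hsv[...,0]>18)&(hsv[...,0]<32)&(hsv[...,1]>150)).ravel()&m
k=yl&(abs(P[:,1]-.11)<.05)&(P[:,0]<.54)&(P[:,2]>.05);Q=P[k];print(len(Q),Q.min(0),Q.max(0))
k=m&(abs(P[:,1]-.1045)<.02)&(abs(P[:,0]-.597)<.02)&(P[:,2]>.08);print('bolt',k.sum(),P[k].max(0),P[k].mean(0))
for xy in[(.5202,.110)]: print(T[:3,:3].T@(np.r_[xy,.057]-T[:3,3])*1000)
E
```

```text
time: 10.6
ee_pos: [0.5193, 0.1108, 0.1456]
eef_rot: [-2.142, 2.297, 0.001]
wrist_force: [0.3, 0.6, -0.7]
gripper_width: 0.0596
[[-0.0697 -0.9976 -0.0003  0.5193]
 [-0.9976  0.0697  0.0008  0.1108]
 [-0.0008  0.0003 -1.      0.1456]
 [ 0.      0.      0.      1.    ]] 0.05961891475674312
tongue_left 0.8 [316.1, 160.8] [[0.5782 0.1054 0.0564]]
keeper_left 0.89 [315.0, 165.8] [[0.5765 0.1062 0.0665]]
keeper_left 0.26 [326.2, 101.4] [[0.6117 0.0974 0.058 ]]
bolttop_left 0.9 [316.7, 127.1] [[0.5986 0.1039 0.0882]]
1501 [0.5158 0.0964 0.0644] [0.54   0.1222 0.0736]
bolt 1174 [0.6078 0.1136 0.0901] [0.5983 0.1042 0.0881]
[ 0.8191 -0.9669 88.6456]
```

View pics/wrist5.png

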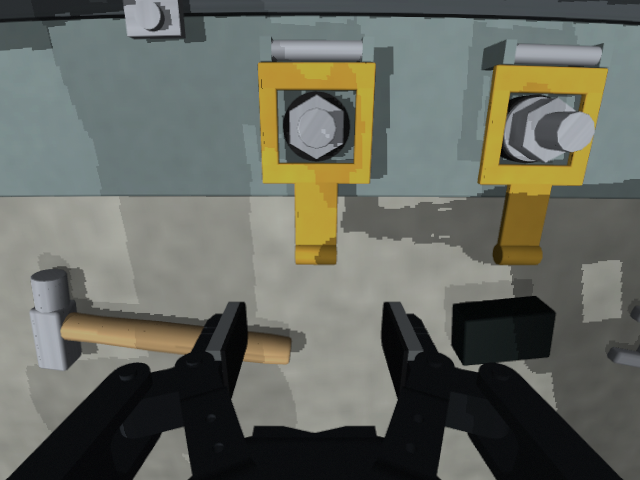

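The left bolt has sunk, with its top at z 0.088. The roll at px (316,255) sits between the open fingers. I'll descend and pinch.

```bash
python3 -m crank '[[0.3,1,-1,20,0,0,0],[0.3,0,0,25,0,0,0],[0.3,0,0,20,0,0,0],[0.3,0,0,14,0,0,0],[0.3,0,0,9,0,0,0],[0.3,0,0,0,0,0,0]]'; python3 -m crank '[[1,0,0,0,0,0,0],[1,0,0,0,0,0,0],[1,0,0,0,0,0,0],[1,0,0,0,0,0,0],[1,0,0,0,0,0,0]]'
python3 - <<'E'
from h import *
c=snap('wrist','wrist6.png')
E
```

```text
time: 11.4
ee_pos: [0.5201, 0.1092, 0.057]
eef_rot: [2.141, -2.297, -0.002]
wrist_force: [0.1, 0.0, 0.2]
gripper_width: 0.0599
time: 11.9
ee_pos: [0.5217, 0.1097, 0.0594]
eef_rot: [-2.14, 2.296, -0.002]
wrist_force: [1.1, 3.1, 0.9]
gripper_width: 0.0245
```

View pics/wrist6.png

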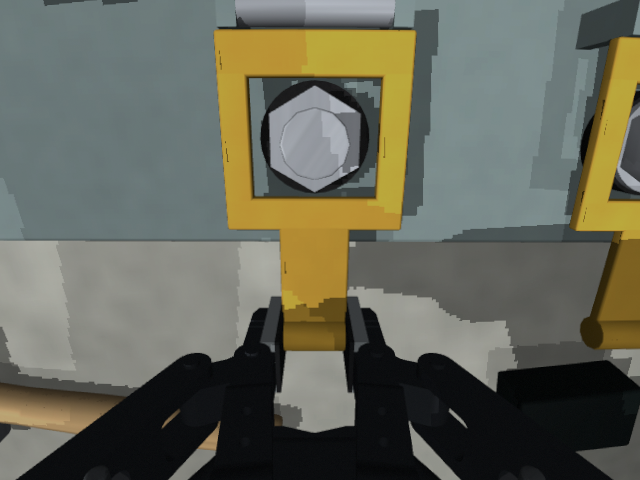

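The tongue is gripped at 24.5 mm width, and the roll is between the pads at px (315,335). I'll lift along the arc about the hinge.

```bash
python3 -m crank '[[1,0,-0.3,-8.8,0,0,0],[1,0,-1,-8.7,0,0,0],[1,0,-1.6,-8.6,0,0,0],[1,0,-2.3,-8.5,0,0,0],[1,0,-2.9,-8.2,0,0,0],[1,0,-3.5,-8.1,0,0,0],[1,0,-4.1,-7.8,0,0,0],[1,0,-4.7,-7.4,0,0,0],[1,0,0,0,0,0,0]]'
python3 - <<'E'
from h import *
c=snap('wrist','wrist7.png');snap('side','side7.png')
E
```

```text
time: 12.85
ee_pos: [0.5403, 0.1083, 0.1232]
eef_rot: [2.141, -2.298, -0.004]
wrist_force: [3.3, 4.3, -6.7]
gripper_width: 0.0243
```

View pics/wrist7.png

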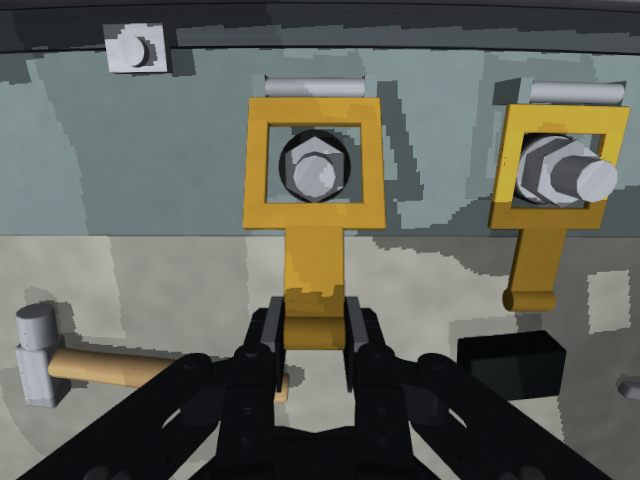

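The cap is following the fingers at about 0.6 rad, so I'll continue.

```bash
python3 -m crank '[[1,0,-5.2,-7.1,0,0,0],[1,0,-5.8,-6.6,0,0,0],[1,0,-6.2,-6.1,0,0,0],[1,0,-6.7,-5.7,0,0,0],[1,0,-7,-5.2,0,0,0],[1,0,-7.5,-4.7,0,0,0],[1,0,0,0,0,0,0],[1,0,0,0,0,0,0],[1,0,0,0,0,0,0],[1,0,0,0,0,0,0]]'
python3 - <<'E'
from h import *
np.set_printoptions(precision=4,suppress=True)
c=snap('wrist','wrist8.png');s=snap('side','side8.png')
T,st=pose()
print(st['ee_pos'],st['gripper_width'],st['wrist_force'])
for n,q in (('wrist',c),('side',s)):
    v,u=np.mgrid[0:480,0:640];P=p3(q,np.c_[u.ravel(),v.ravel()]);m=q['z_map'].ravel()>0
    hsv=cv2.cvtColor(q['img'],cv2.COLOR_RGB2HSV);yl=((hsv[...,0]>18)&(hsv[...,0]<32)&(hsv[...,1]>150)).ravel()&m
    for cy in(.105,-.025,-.154):
        k=yl&(abs(P[:,1]-cy)<.045)&(P[:,2]>.05)&(P[:,0]<.65);Q=P[k]
        if len(Q)<50: continue
        xr=Q[:,0]*.9975-Q[:,1]*.07; a=np.polyfit(xr,Q[:,2],1)[0]
        print(n,cy,len(Q),'tilt rad',-np.arctan(a),Q[:,2].max())
E
```

```text
time: 13.95
ee_pos: [0.5788, 0.1055, 0.1588]
eef_rot: [2.142, -2.297, -0.003]
wrist_force: [1.4, 5.5, -8.9]
gripper_width: 0.0244
[0.5788 0.1055 0.1588] 0.024764977667149458 [ 0.8288  4.7135 -8.9693]
wrist 0.105 12337 tilt rad 1.0026278061271354 0.1743775283902914
wrist -0.025 7613 tilt rad 0.010896246609530324 0.0955317561716727
wrist -0.154 165 tilt rad -0.03948524903752654 0.06738312694364498
side 0.105 255 tilt rad 0.9891533420616041 0.19541560810677805
side -0.025 553 tilt rad 0.02105938147503054 0.07333846835554281
side -0.154 520 tilt rad 0.01351738594695467 0.07337506222021739
```

View pics/side8.png

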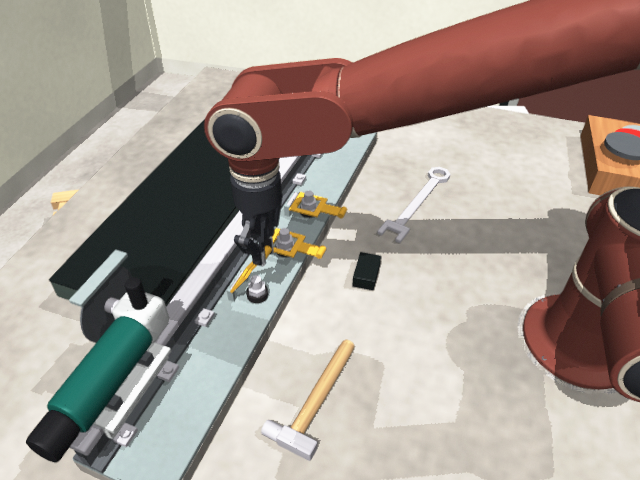

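View pics/wrist8.png

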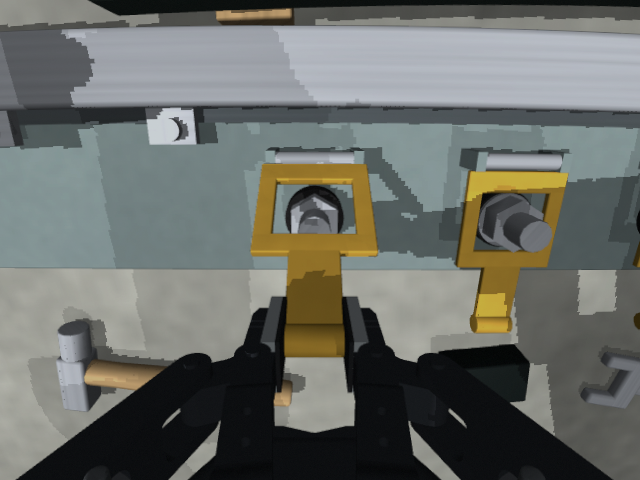

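The left cap is held at about 1.0 rad (57°), with the roll between the pads at px (315,340). The other two caps are flat, and the tools and offcut look unmoved in the side view. I'm handing in.

```bash
python3 -m crank '[[1,0,0,0,0,0,0],[1,0,0,0,0,0,0],[1,0,0,0,0,0,0]]'; python3 -c "
from cell import arm
print(arm.job_done())"
```

```text
time: 14.35
ee_pos: [0.5788, 0.1055, 0.1588]
eef_rot: [2.142, -2.297, -0.003]
wrist_force: [1.0, 5.2, -7.8]
gripper_width: 0.0247
the job is handed in; nothing more can be done
None
```

The left bolt is the loose one. I handed the job in at 14.35 s with its cap held open in the fingers.

- **Tapping:** The right bolt held at 15 N and the middle one at 23 N, neither moving. The left bolt sank 7 mm, from TCP z 0.106 to 0.099, and the wrist camera then showed its top at about 88 mm.
- **Lifting:** I pinched the left tongue across its width and raised it along its arc to about 1.0 rad (57°). The wrist picture gave 1.00 rad and the side picture 0.99 rad.
- **Last checks:** The arm was still, with the grip at 24.7 mm on the tongue. That is slightly under its nominal 26 mm, but the picture shows the roll firmly between the pads. The middle and right caps measured flat, within 0.04 rad.
- **By eye only:** I judged the spanner, hammer and offcut unmoved from the pictures and did not measure them. No check failed; the hand-in gave no verdict.

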